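Shingle the steel coupons in the sample tray by length

TASK

Pick out the four rectangular steel coupons and lay them in the white tray as one straight overlapping row, lengthwise along the tray's middle line: longest first, flat and about a centimetre from the tray's left end wall as the robot sees it, then the others in order of length, each with its left end resting on top of the coupon before it by about 15 mm, like roof tiles, and its right end sloping down. Set each one down before fetching the next, and leave the round and hexagonal test blocks where they are.

Things in the scene. Friction and masses are not known exactly. Their poses are not given: they have to be found in the camera images.
- sample_tray: white shallow open tray, 148 x 203 mm outside, walls 20 mm high above the worktop and 3 mm thick, fixed in place; its floor lies 2 mm above the worktop; inside length 198 mm. Origin: centre of its underside; y along its long side towards the left end (as the robot sees it), x across it, away from the robot
- coupon_72: flat rectangular bare steel coupon, 72 mm long, 30 mm wide, 5 mm thick, with one 6 mm hole through it near one end (9 mm from that end); lies loose and flat on the worktop at the start, away from the tray. Origin: centre of its underside; x along its length (towards the hole end), y across its width, z up. Either end may lead; grip it across its 30 mm width
- coupon_60: flat rectangular bare steel coupon, 60 mm long, 30 mm wide, 5 mm thick, with one 6 mm hole through it near one end (9 mm from that end); lies loose and flat on the worktop at the start, away from the tray. Origin: centre of its underside; x along its length (towards the hole end), y across its width, z up. Either end may lead; grip it across its 30 mm width
- coupon_48: flat rectangular bare steel coupon, 48 mm long, 30 mm wide, 5 mm thick, with one 6 mm hole through it near one end (9 mm from that end); lies loose and flat on the worktop at the start, away from the tray. Origin: centre of its underside; x along its length (towards the hole end), y across its width, z up. Either end may lead; grip it across its 30 mm width
- coupon_36: flat rectangular bare steel coupon, 36 mm long, 30 mm wide, 5 mm thick, with one 6 mm hole through it near one end (9 mm from that end); lies loose and flat on the worktop at the start, away from the tray. Origin: centre of its underside; x along its length (towards the hole end), y across its width, z up. Either end may lead; grip it across its 30 mm width
- test_block_hex: hexagonal flat metal test block, 52 mm across flats, 12 mm high, loose; must stay where it is. Origin: centre of its underside
- test_block_round: round flat metal test block, 55 mm across, 11 mm high, loose; must stay where it is. Origin: centre of its underside
Not all that is in view belongs to the job. Leave any black or purple look-alike of the coupon_72 alone.

How it is judged (in metres and radians):
On the way, in this order (a step that is already met when the one before it is completed fails the run):
1. the longest (72 mm) coupon lies flat near the tray's left end, let go (x of coupon_72 in the frame of sample_tray between -0.015 and 0.015 m and angle between the y axis of coupon_72 and the x axis of sample_tray, either way round below 0.2 rad and z of coupon_72 in the frame of sample_tray below 0.02 m and y of coupon_72 in the frame of sample_tray above 0.038 m and angle between coupon_72's own z axis and vertical below 0.04 rad and z of coupon_72 in the frame of sample_tray below 0.005 m and linear speed of coupon_72 below 0.02 m/s and angular speed of coupon_72 below 0.3 rad/s and contact force between the fingers and coupon_72 below 0.05 N), for 0.2 s.
2. the 60 mm coupon lies with its left end on the coupon before it, overlapping by about 15 mm, let go (x of coupon_60 in the frame of sample_tray between -0.015 and 0.015 m and angle between the y axis of coupon_60 and the x axis of sample_tray, either way round below 0.2 rad and z of coupon_60 in the frame of sample_tray below 0.02 m and horizontal distance between coupon_60 and coupon_72 between 0.041 and 0.061 m and angle between coupon_60's own z axis and vertical between 0.04 and 0.45 rad and contact force between coupon_60 and coupon_72 above 0.01 N and y of coupon_60 in the frame of sample_tray below 0.03 m and linear speed of coupon_60 below 0.02 m/s and angular speed of coupon_60 below 0.3 rad/s and contact force between the fingers and coupon_60 below 0.05 N), for 0.2 s.
3. the 48 mm coupon lies with its left end on the coupon before it, overlapping by about 15 mm, let go (x of coupon_48 in the frame of sample_tray between -0.015 and 0.015 m and angle between the y axis of coupon_48 and the x axis of sample_tray, either way round below 0.2 rad and z of coupon_48 in the frame of sample_tray below 0.02 m and horizontal distance between coupon_48 and coupon_60 between 0.029 and 0.049 m and angle between coupon_48's own z axis and vertical between 0.04 and 0.45 rad and contact force between coupon_48 and coupon_60 above 0.01 N and horizontal distance between coupon_48 and coupon_72 above 0.045 m and linear speed of coupon_48 below 0.02 m/s and angular speed of coupon_48 below 0.3 rad/s and contact force between the fingers and coupon_48 below 0.05 N), for 0.2 s.
4. the shortest (36 mm) coupon lies with its left end on the coupon before it, overlapping by about 15 mm, let go (x of coupon_36 in the frame of sample_tray between -0.015 and 0.015 m and angle between the y axis of coupon_36 and the x axis of sample_tray, either way round below 0.2 rad and z of coupon_36 in the frame of sample_tray below 0.02 m and horizontal distance between coupon_36 and coupon_48 between 0.017 and 0.037 m and angle between coupon_36's own z axis and vertical between 0.04 and 0.45 rad and contact force between coupon_36 and coupon_48 above 0.01 N and horizontal distance between coupon_36 and coupon_60 above 0.045 m and linear speed of coupon_36 below 0.02 m/s and angular speed of coupon_36 below 0.3 rad/s and contact force between the fingers and coupon_36 below 0.05 N), for 0.2 s.
At the end, for the whole second after the job is handed in: All four lie released, at rest in the tray, lengthwise (0.2 rad), within 15 mm of its middle line: the longest flat, its left end at most 25 mm from the left wall, then 60, 48, 36 mm to the right, each resting on the one before, overlap 5 to 25 mm, slope 0.04 to 0.45 rad (all of step 1 and all of step 2 and all of step 3 and all of step 4); the robot touches nothing.
It fails at once if the round test block is moved by more than 15 mm (distance of test_block_round from where it was at the start of the episode above 0.015 m).
It fails at once if the hexagonal test block is moved by more than 15 mm (distance of test_block_hex from where it was at the start of the episode above 0.015 m).
It also fails if it takes over 96 s, if anything falls off the work surface, if the arm or the gripper's body presses on something with over 40 N, if the wrist force passes 120 N, or if a joint passes its speed limit or range.

ROBOT

A 6-joint arm with a two-finger parallel gripper is mounted at the origin on a cart in front of the work surface, level with it; the furniture and walls round the work are solid. World frame = base frame: x ahead of the robot, y to its left, z up, the work surface at z = 0. Lengths are in mm, angles in rad, forces in N, time in s.
With the tool pointing down it reaches from about 275 to 850 mm from the base axis. Payload 19 kg.
Tool frame: the origin (TCP) lies midway between the tips of the shut fingers; the grasp point (between the pads) lies 19 mm behind it; y points along the fingers, z is the direction in which the jaws open and shut, and the axes are right-handed (so a half turn about y gives the same grasp; the last joint's range is limited). The gripper opens to 85 mm and grips with 20 to 120 N. Pads are 22 mm wide; open, the fingers measure 114 mm over their backs; the gripper's body (76 mm by 85 mm) begins 54 mm behind the grasp point. The pads swing forward as they close: fully open they stand 13 mm farther back than shut.
Start: joints at [1.006, 0.15, 1.437, -0, 1.554, -0.134], TCP at [240.118, 522.43, 231.267] pointing down, gripper open.
Joint ranges: [-2.8, 2.8], [-0.68, 2.1], [0.12, 2.68], [-1.39, 4.53], [0.16, 2.79], [-2.81, 2.81]. Speed limits (rad/s): [1.89, 1.89, 2.22, 3.01, 3.01, 3.01].

INTERFACE

Orientations are given as a unit quaternion [x, y, z, w].
In Python, from bench import env, imaging gives the robot as it stands. Calls block until the motion is done:
- env.goto(position, orientation): joint-space move of the TCP to a pose.
- env.line_to(position, velocity=150, rot=None, threshold=None): straight line of the TCP; rot=None keeps the orientation; velocity is the mean speed in mm/s. With threshold (N) it stops when the force on the tool has changed by that much, and returns True; else False.
- env.goto_joints(angles): joint-space move.
- env.command_gripper(opening, f_grip=None): finger opening in mm; f_grip is the grip in N (None keeps the last); returns when the fingers have stopped.
- env.dwell(seconds).
- env.ik(position, orientation): joint angles nearest the present ones, or None.
- env.observe(): the state.
- imaging.grab_frame(name): name is "side" or "top" or "wrist"; returns the picture (400x640x3 uint8, red, green, blue); there is no depth.
- imaging.camera_model(name): a dict with "fovy" (degrees; the focal length in pixels is half the picture's height over the tangent of half this angle, whatever the lens; pixels are square), "cx", "cy" (the principal point, pixels), "R" (3x3) and "t" (3): a world point X has camera coordinates R X + t. Camera axes: x right, y down, z forward; pixel columns grow to the right and rows downward; lengths in mm; the calibration is good to about 2 mm. A picture is of the moment at which its call begins: read the wrist's pose just before it. camera_model takes no time and is no camera call; for the wrist camera it gives the pose at the moment of the call.
A pose or a line that the arm cannot do raises env.PlanningError and nothing moves.
- env.sign_off(): hands the job in, once; it reports no verdict.
The state is a dict: "time_s": time; "qpos": joint angles; "joint_vel": joint speeds; "effort": joint torques, N m; "tool_pos": TCP position; "ee_rot": TCP orientation; "wrist_force": force on the tool from outside, world axes, zero at the start; "moment": the same for the moment, N m; "opening": finger opening in mm.
Only numpy, scipy, OpenCV 4.12 (cv2) and the standard library are available. Lean on these libraries where they do the work, as an engineer would, in place of code of your own. Each camera call takes 0.05 s, during which the arm holds its last target.

## Working session

There is one attempt and no reset: what is moved stays moved. The work goes in short steps, each a Python script; the robot and the scene stay as the last script left them, time stands still between calls to the robot, and variables do not carry over. Pictures are saved under pics/ and viewed, and the job is handed in when it is done.

```bash
ls; mkdir -p pics; python3 - <<'E'
from bench import env, imaging
import cv2
print(env.observe())
for n in ("side","top","wrist"):
    m=imaging.camera_model(n); print(n,m)
    f=imaging.grab_frame(n); cv2.imwrite(f"pics/{n}0.png",f[:,:,::-1])
E
```

```text
pics
{'time_s': 0.0, 'qpos': array([ 1.00598409e+00,  1.50991113e-01,  1.43801376e+00, -3.39035548e-05,
        1.55380752e+00, -1.34052158e-01]), 'joint_vel': array([-0.00174876,  0.00068315, -0.00387514,  0.00031187, -0.00229144,
        0.00100512]), 'effort': array([-3.70781301e-03, -7.13020778e+01, -5.70891881e+01, -4.02157193e-04,
        8.45355447e-03,  7.78826552e-05]), 'tool_pos': array([240.02104875, 522.2390675 , 230.68114901]), 'ee_rot': array([ 0.69117845, -0.15125809,  0.15098533, -0.69035988]), 'wrist_force': array([0.5971144 , 0.67418289, 1.04799909]), 'moment': array([-0.06096723,  0.00337311, -0.03966014]), 'opening': 85.65869382429551}
side {'fovy': 49.4514438338701, 'cx': 319.6204743310487, 'cy': 197.50426992045792, 'R': array([[-0.99952832, -0.02128315,  0.02213974],
       [-0.03061473,  0.63361691, -0.77304097],
       [ 0.00242463, -0.77335415, -0.63396962]]), 't': array([ 531.26054569,   -6.81195767, 1150.24634538])}
top {'fovy': 48.21762958238669, 'cx': 320.3276006830068, 'cy': 196.01643593529766, 'R': array([[ 0.01665757, -0.99985082, -0.00456657],
       [-0.98033754, -0.01543399, -0.19672341],
       [ 0.19662358,  0.00775372, -0.98044839]]), 't': array([ 66.08542131, 512.2513662 , 961.65063763])}
wrist {'fovy': 62.12680565222035, 'cx': 316.90386554936083, 'cy': 202.1130724944529, 'R': array([[ 0.41763214,  0.90861507, -0.00142937],
       [ 0.85912518, -0.39437173,  0.32615161],
       [ 0.29578257, -0.1374394 , -0.94531639]]), 't': array([-573.67113774,  -43.49827172,  380.92905783])}
```

View pics/top0.png

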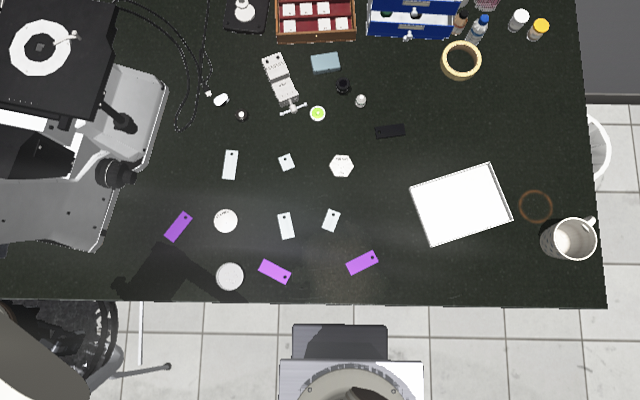

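View pics/side0.png

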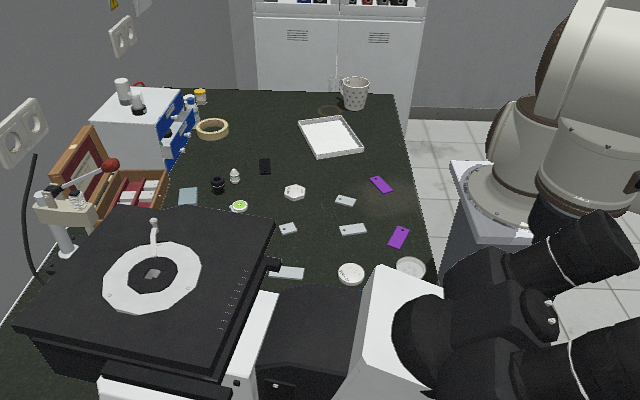

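View pics/wrist0.png

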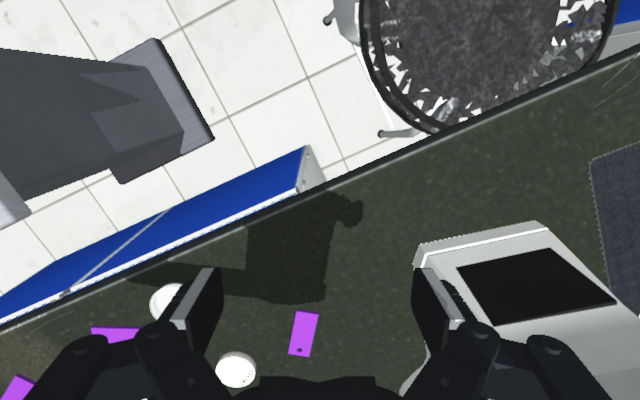

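The top view shows four light coupons at about (230,164), (286,161), (286,225) and (331,219). The hex block is at (342,165), round discs are at (225,221) and (230,276), the purple decoys are obvious, and the tray is at (461,205). Next I measure them.

```bash
cat > h.py <<'E'
import numpy as np, cv2
from bench import env, imaging
def ray(m,uv,z):
    f=200/np.tan(np.radians(m["fovy"])/2)
    uv=np.atleast_2d(np.asarray(uv,float))
    d=np.c_[(uv[:,0]-m["cx"])/f,(uv[:,1]-m["cy"])/f,np.ones(len(uv))]@m["R"]
    o=-m["R"].T@m["t"]
    return o+d*((z-o[2])/d[:,2])[:,None]
def proj(m,X):
    f=200/np.tan(np.radians(m["fovy"])/2)
    c=np.atleast_2d(X)@m["R"].T+m["t"]
    return np.c_[c[:,0]/c[:,2]*f+m["cx"],c[:,1]/c[:,2]*f+m["cy"]]
def blobs(img,m,z,thr=120,smax=60,amin=60,amax=1e9):
    hsv=cv2.cvtColor(img,cv2.COLOR_RGB2HSV)
    mask=((hsv[...,2]>thr)&(hsv[...,1]<smax)).astype(np.uint8)
    cs,_=cv2.findContours(mask,cv2.RETR_EXTERNAL,cv2.CHAIN_APPROX_NONE)
    out=[]
    for c in cs:
        a=cv2.contourArea(c)
        if a<amin or a>amax: continue
        P=ray(m,c[:,0,:],z)[:,:2]
        r=cv2.minAreaRect(P.astype(np.float32))
        b=cv2.boxPoints(r); e0=b[1]-b[0]; e1=b[2]-b[1]
        L=e0 if np.hypot(*e0)>np.hypot(*e1) else e1
        out.append(dict(uv=c[:,0].mean(0),c=np.array(r[0]),s=sorted(r[1],reverse=True),yaw=np.arctan2(L[1],L[0])%np.pi,box=b,cnt=c))
    return out
E
python3 - <<'E'
from h import *
for n in ("top","side"):
    img=cv2.imread(f"pics/{n}0.png")[:,:,::-1].copy(); m=imaging.camera_model(n)
    print(n)
    for b in blobs(img,m,5):
        if b['s'][0]<350 and 150<b['c'][0]<800 and abs(b['c'][1])<500:print(b['uv'].round(),b['c'].round(1),np.round(b['s'],1),round(b['yaw'],3))
    for b in blobs(img,m,20,amin=2000):
        print('T',b['uv'].round(),b['c'].round(1),np.round(b['s'],1),round(b['yaw'],3),b['box'].round().tolist())
a=cv2.imread("pics/top0.png")[140:300,140:400]
cv2.imwrite("pics/topcrop0.png",cv2.resize(a,None,fx=3,fy=3,interpolation=cv2.INTER_CUBIC))
E
```

```text
top
[229. 276.] [330.9 280.3] [62.5 61.5] 0.825
[285. 225.] [448.9 155.1] [62.7 31.7] 0.244
[225. 220.] [458.3 297.4] [56.5 54.5] 1.587
[331. 220.] [463.7  49.8] [49.8 31.7] 2.78
[460. 204.] [ 508.2 -256. ] [209.7 152.5] 1.897
[341. 166.] [596.   26.3] [57.7 52.2] 1.586
[286. 162.] [602.6 158.9] [39.  31.3] 0.409
[230. 164.] [594.9 294.1] [74.1 31.3] 3.063
[317. 113.] [728.8  85.2] [37.  36.5] 1.586
[360. 101.] [763.4 -19.8] [33.3 23.5] 2.782
[221.  99.] [762.  326.5] [37.6 25. ] 2.084
[288.  98.] [773.4 160.6] [94.5 72. ] 0.414
T [460. 204.] [ 505.4 -251.3] [206.7 150.3] 1.897 [[401.0, -177.0], [467.0, -373.0], [610.0, -325.0], [543.0, -129.0]]
T [413. 315.] [411.5 -65.8] [1270.9  670.2] 1.589 [[65.0, 564.0], [88.0, -707.0], [758.0, -695.0], [735.0, 576.0]]
T [ 84. 153.] [611.3 599. ] [420.3 399.7] 0.436 [[336.0, 691.0], [505.0, 329.0], [886.0, 507.0], [717.0, 869.0]]
T [43. 46.] [886.1 785. ] [154.8 151.8] 2.874 [[791.0, 732.0], [941.0, 691.0], [981.0, 838.0], [831.0, 879.0]]
side
[251. 352.] [646.9 456.7] [224.9  65. ] 1.502
[287. 272.] [596.4 293.6] [72.6 31.1] 3.063
[351. 274.] 
[... 465 characters left out ...]
5.] [ -6.4 375.7] [384.6 138.4] 0.763 [[-193.0, 293.0], [-97.0, 193.0], [180.0, 459.0], [85.0, 559.0]]
T [391. 337.] [377.6 421.8] [352.6 158.9] 1.299 [[254.0, 273.0], [407.0, 231.0], [502.0, 570.0], [348.0, 613.0]]
T [152. 272.] [875.6 319.1] [207.7 191.7] 2.542 [[736.0, 299.0], [907.0, 181.0], [1015.0, 340.0], [844.0, 457.0]]
T [154. 121.] [1103.1 -328. ] [594.5 335.2] 1.673 [[906.0, -49.0], [967.0, -641.0], [1300.0, -607.0], [1239.0, -15.0]]
T [595.  52.] [ -780.4 -1212.8] [1513.7  328.2] 1.07 [[-1287.0, -1798.0], [-1000.0, -1956.0], [-273.0, -627.0], [-561.0, -470.0]]
T [403. 120.] [ 340.1 -708.1] [2013.3 1004.5] 1.675 [[-264.0, 241.0], [-55.0, -1762.0], [944.0, -1657.0], [735.0, 345.0]]
```

View pics/topcrop0.png

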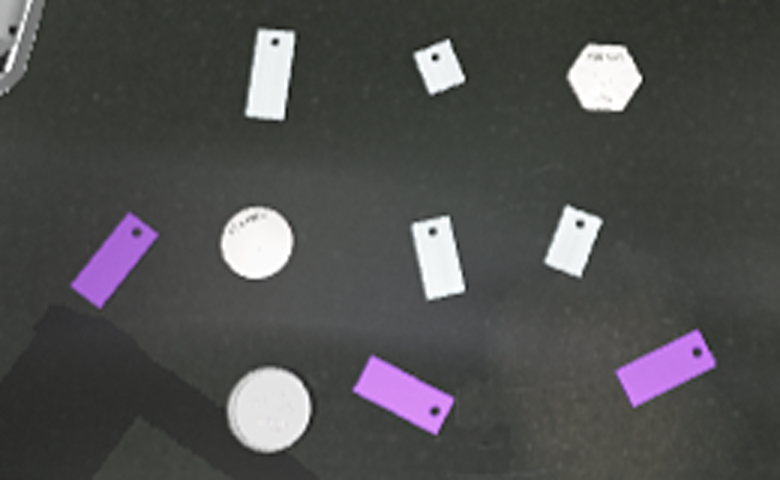

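Both views agree on the coupon sizes: 72 at (595,294), 60 at (449,155), 48 at (465,50) and 36 at (603,159). The tray is at about (507,-253). Before moving I check what surrounds the arm's path.

```bash
cat >> h.py <<'E'
from scipy.spatial.transform import Rotation as Ro
def quat(jaw,down=(0,0,-1)):
    y=np.array(down,float); y/=np.linalg.norm(y)
    z=np.array([*jaw,0.])if len(jaw)==2 else np.array(jaw,float); z=z-y*(z@y); z/=np.linalg.norm(z)
    return Ro.from_matrix(np.c_[np.cross(y,z),y,z]).as_quat()
TY=np.array([np.cos(1.897),np.sin(1.897)]); TX=np.array([TY[1],-TY[0]]); TC=np.array([507.1,-252.7])
def tray(x,y): return TC+TX*x+TY*y
def best(p,jaw,down=(0,0,-1)):
    "the two half-turn choices; nearest in joints"
    q0=env.observe()['qpos']; c=[]
    for s in (1,-1):
        q=quat(s*np.asarray(jaw),down); j=env.ik(p,q)
        if j is not None: c.append((np.abs(j-q0).max(),s,q,j))
    return sorted(c,key=lambda t:t[0])
E
python3 - <<'E'
from h import *
s=env.observe(); print(Ro.from_quat(s['ee_rot']).as_matrix().round(2))
for n in("top","side"):
  m=imaging.camera_model(n); print(n)
  for a in (65,58,50,42,34,26): 
    p=575*np.array([np.cos(np.radians(a)),np.sin(np.radians(a))]); print(a,p.round(), proj(m,[*p,231]).round(), proj(m,[*p,0]).round())
Y=3.063; j=[-np.sin(Y),np.cos(Y)]
for t in best([595.2,293.9,120],j): print(t[0],t[1],t[3].round(2))
for y in (53,2,-37,-67):
  for t in best([*tray(0,y),120],TX): print(y,tray(0,y).round(1),t[0],t[1],t[3].round(2))
E
```

```text
[[ 0.91 -0.    0.42]
 [-0.42 -0.    0.91]
 [-0.   -1.   -0.  ]]
top
65 [243. 521.] [[ 64. 321.]] [[121. 313.]]
58 [305. 488.] [[ 87. 286.]] [[139. 286.]]
50 [370. 440.] [[117. 250.]] [[162. 258.]]
42 [427. 385.] [[150. 219.]] [[188. 233.]]
34 [477. 322.] [[187. 193.]] [[216. 213.]]
26 [517. 252.] [[225. 173.]] [[246. 197.]]
side
65 [243. 521.] [[524. 297.]] [[481. 381.]]
58 [305. 488.] [[473. 277.]] [[441. 362.]]
50 [370. 440.] [[423. 251.]] [[401. 337.]]
42 [427. 385.] [[382. 225.]] [[368. 311.]]
34 [477. 322.] [[350. 200.]] [[343. 285.]]
26 [517. 252.] [[327. 175.]] [[324. 260.]]
1.0155086728237284 -1 [ 0.34  0.39  1.36 -0.    1.39 -1.15]
2.126083980766065 1 [0.34 0.39 1.36 0.   1.39 1.99]
53 [ 490.1 -202.5] 1.54312091272819 1 [-0.54  0.12  1.7   0.    1.32 -0.86]
53 [ 490.1 -202.5] 2.41224607177665 -1 [-0.54  0.12  1.7  -0.    1.32  2.28]
2 [ 506.5 -250.8] 1.6021132819294408 1 [-0.6   0.19  1.62  0.    1.33 -0.92]
2 [ 506.5 -250.8] 2.3532537025753992 -1 [-0.6   0.19  1.62 -0.    1.33  2.22]
-37 [ 519.  -287.7] 1.6420514442498968 1 [-0.64  0.25  1.55  0.    1.34 -0.96]
-37 [ 519.  -287.7] 2.3133155402549432 -1 [-0.64  0.25  1.55 -0.    1.34  2.18]
-67 [ 528.6 -316.2] 1.6700694810114571 1 [-0.66  0.29  1.49  0.    1.36 -0.99]
-67 [ 528.6 -316.2] 2.285297503493383 -1 [-0.66  0.29  1.49 -0.    1.36  2.15]
```

```bash
python3 - <<'E'
from h import *
Y=3.063; j=[-np.sin(Y),np.cos(Y)]
env.line_to([310,290,235],velocity=250)
b=best([595.2,293.9,150],j)[0]
env.goto([595.2,293.9,150],b[2])
env.command_gripper(42,40)
s=env.observe(); print(s['time_s'],s['tool_pos'],s['opening'],s['wrist_force'])
m=imaging.camera_model("wrist"); f=imaging.grab_frame("wrist"); cv2.imwrite("pics/w1.png",f[:,:,::-1])
np.save("w1m.npy",m,allow_pickle=True)
for b in blobs(f,m,5,amin=300):
    if b['s'][0]<150: print(b['uv'].round(),b['c'].round(1),np.round(b['s'],1),round(b['yaw'],3))
print(proj(m,[*s['tool_pos'][:2],0]))
E
```

```text
2.9167 [595.1051342  293.92129419 150.17768929] 42.14915150012239 [ 0.06776354 -0.12783719 -0.57417124]
[ 20. 371.] [785.1 -53.4] [43.2 26.2] 2.475
[ 36. 355.] [762.9 -27.1] [32.3 26.2] 2.284
[357. 338.] [768.7 323.3] [39.9 23.7] 2.398
[127. 322.] [728.7  82.5] [47.  36.1] 2.259
[171. 205.] [603.3 157.4] [36.8 31.4] 0.413
[ 26. 208.] [598.3  26. ] [64.4 52.8] 2.761
[316. 184.] [595.6 292.5] [72.2 30.9] 3.063
[ 8. 53.] [467.3  56.3] [49.  12.5] 2.775
[304.  21.] [466.9 293.3] [56.2 36.8] 1.492
[124.  28.] [455.7 154.7] [48.  30.3] 0.24
[[318.13863194 183.88771354]]
```

View pics/w1.png

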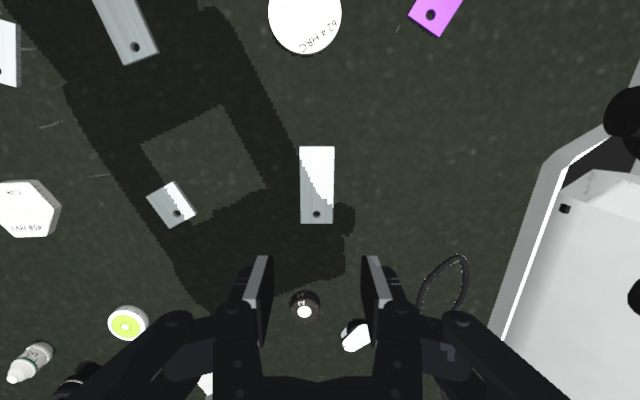

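The wrist view shows the 72 coupon at pixel (316,184), with a clean 72.2 x 30.9 outline at (595.6,292.5). That agrees with the top and side views. I descend with a touch stop and grasp.

```bash
python3 - <<'E'
from h import *
xy=[595.4,293.2]
env.line_to([*xy,20],velocity=150)
hit=env.line_to([*xy,-6],velocity=15,threshold=3)
z=env.observe()['tool_pos'][2]; print(hit,z,env.observe()['wrist_force'])
env.line_to([*xy,z+2],velocity=20)
env.command_gripper(20,40)
s=env.observe(); print(s['time_s'],s['opening'],s['wrist_force'],s['tool_pos'])
env.line_to([*xy,z+12],velocity=60)
s=env.observe(); print(s['time_s'],s['opening'],s['wrist_force'],s['tool_pos'])
for n in("wrist","side"):
  f=imaging.grab_frame(n); cv2.imwrite(f"pics/g1{n}.png",f[:,:,::-1])
E
```

```text
True -1.7660640745874103 [-1.13368791 -0.15270902  6.0144039 ]
5.8333 27.942947195144882 [-1.59642866 -1.21551583  3.67493671] [5.95410457e+02 2.93226142e+02 3.48480057e-01]
6.15 28.112627027774074 [ 0.21917623 -0.78554448 -0.63410332] [595.66914862 293.29303615  10.79237529]
```

View pics/g1wrist.png

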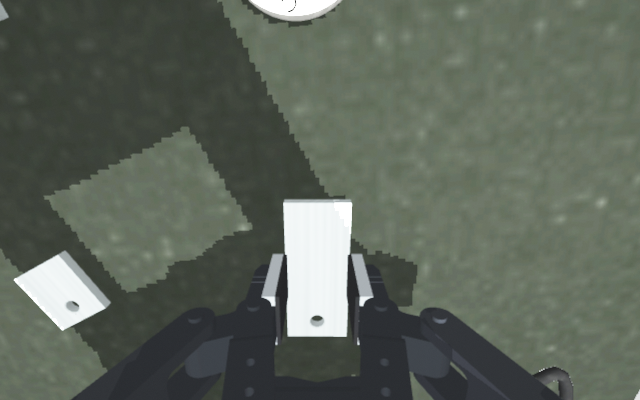

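The coupon is in the jaws, seen at pixel (318,268). I carry it to the tray and check the tray from above.

```bash
python3 - <<'E'
from h import *
env.line_to([595.4,293.2,110],velocity=200)
p=[*tray(0,53),110]
b=best(p,TX)[0]; print(b[0],b[1])
env.goto(p,b[2])
s=env.observe(); print(s['time_s'],s['opening'],s['tool_pos'],p)
m=imaging.camera_model("wrist"); f=imaging.grab_frame("wrist"); cv2.imwrite("pics/t1.png",f[:,:,::-1])
np.save("t1m.npy",m,allow_pickle=True)
def l(y,z,x=0): return proj(m,[*tray(x,y),z])[0].round().tolist()
print([l(99,20,-71),l(99,20,71),l(99,2,-71),l(99,2,71),l(-98,20,-71),l(-98,20,71)])
E
```

```text
0.8787038169828345 1
8.7417 27.792983001629107 [ 490.51920343 -201.89108909  109.95291233] [np.float64(490.116191548988), np.float64(-202.4949180809419), 110]
[[214.0, 144.0], [417.0, 144.0], [221.0, 140.0], [411.0, 140.0], [236.0, 365.0], [395.0, 365.0]]
```

View pics/t1.png

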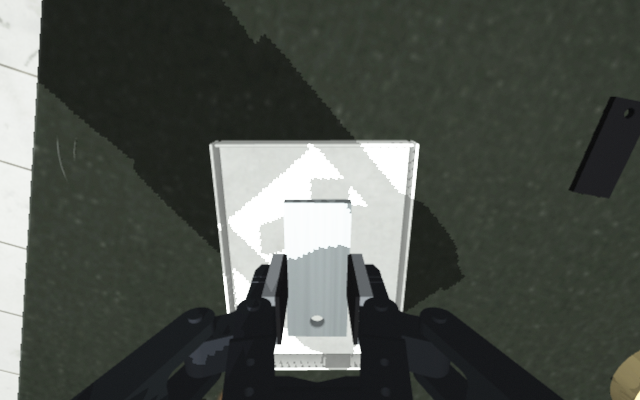

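The tray's rim corners at (210,142) and (419,142) match the prediction within a few pixels, and the coupon is centred. I lower it to contact.

```bash
python3 - <<'E'
from h import *
xy=tray(0,53)
env.line_to([*xy,14],velocity=150)
hit=env.line_to([*xy,-2],velocity=12,threshold=2.5)
s=env.observe(); print(hit,s['tool_pos'],s['wrist_force'])
env.command_gripper(42)
env.dwell(0.1)
z=s['tool_pos'][2]
env.line_to([*xy,z+100],velocity=200)
p=np.array([*tray(0,53),z+100])
s=env.observe(); print(s['time_s'],s['opening'],s['tool_pos'])
for n in("wrist","top"):
  m=imaging.camera_model(n);f=imaging.grab_frame(n); cv2.imwrite(f"pics/p1{n}.png",f[:,:,::-1])
  np.save(f"p1{n}m.npy",m,allow_pickle=True)
E
```

```text
True [ 490.08584251 -202.48874503    2.52872496] [-0.63494646  0.50208453  6.16397271]
11.5333 42.08892150335678 [ 489.77340305 -202.28666006  101.66593187]
```

View pics/p1wrist.png

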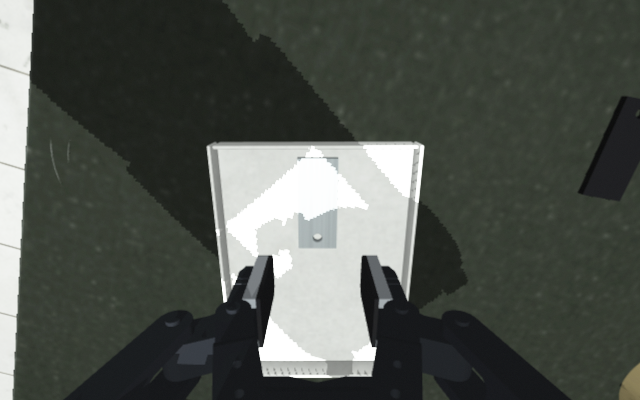

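The 72 coupon lies flat, with its ends at pixel rows 157 and 248 and columns 298 to 337. I compute its tray position and measure the tray walls to check.

```bash
python3 - <<'E'
from h import *
m=np.load("p1wristm.npy",allow_pickle=True).item()
def T(uv,z):
    d=ray(m,uv,z)[:,:2]-TC; return np.c_[d@TX,d@TY].round(1).tolist()
print('coupon',T([[298,157],[337,157],[299.5,248],[336,248]],7))
print('rim outer',T([[207,143.5],[424,143.5]],20))
print('rim edge l/r at lower rows',T([[222,280],[412,280]],20))
f=cv2.imread("pics/p1wrist.png")[130:270,190:440]; cv2.imwrite("pics/p1z.png",cv2.resize(f,None,fx=3,fy=3,interpolation=cv2.INTER_NEAREST))
f=cv2.imread("pics/p1top.png")[150:260,390:530]; cv2.imwrite("pics/p1zt.png",cv2.resize(f,None,fx=5,fy=5,interpolation=cv2.INTER_NEAREST))
E
```

```text
coupon [[-13.8, 88.8], [14.3, 88.8], [-14.0, 15.8], [15.0, 15.8]]
rim outer [[-74.3, 100.6], [72.0, 100.6]]
rim edge l/r at lower rows [[-74.0, -5.2], [73.7, -5.2]]
```

View pics/p1z.png

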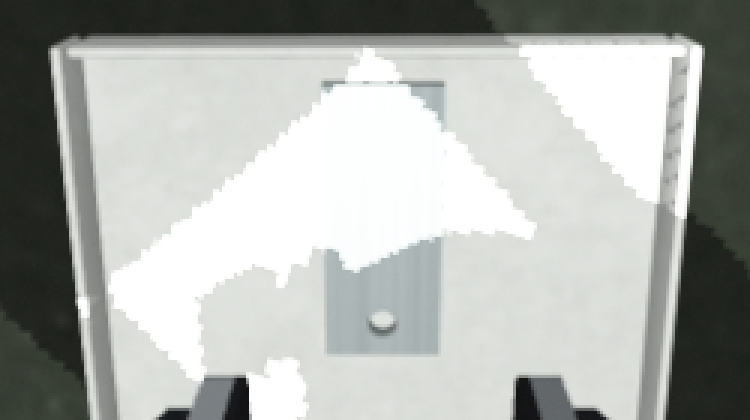

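View pics/p1zt.png

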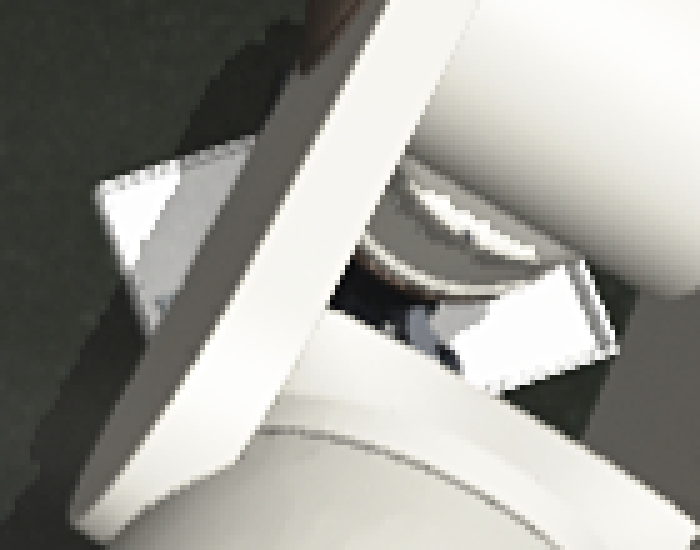

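The 72's left end is about 10 mm from the wall and its right end is at y ≈ 16.5, centred within 1 mm. Next I fetch the 60, with a wrist check above it.

```bash
cat >> h.py <<'E'
def look(xy,yaw,L,tag):
    """go above, refine pose from wrist view"""
    xy=np.array(xy); b=best([*xy,130],[-np.sin(yaw),np.cos(yaw)])[0]
    env.goto([*xy,130],b[2])
    m=imaging.camera_model("wrist"); f=imaging.grab_frame("wrist"); cv2.imwrite(f"pics/{tag}.png",f[:,:,::-1])
    c=[b for b in blobs(f,m,5,amin=300) if np.hypot(*(b['c']-xy))<15]
    for b in c: print('wrist',b['c'].round(1),np.round(b['s'],1),round(b['yaw'],3),'len',L)
    return c
def pick(xy,yaw):
    b=best([*xy,130],[-np.sin(yaw),np.cos(yaw)])[0]
    env.line_to([*xy,18],velocity=150,rot=b[2])
    hit=env.line_to([*xy,-6],velocity=15,threshold=3)
    z=env.observe()['tool_pos'][2]
    env.line_to([*xy,z+2],velocity=20)
    env.command_gripper(20,40)
    s=env.observe(); print('grip',hit,z,s['opening'],s['wrist_force'].round(1))
    env.line_to([*xy,100],velocity=150)
    s=env.observe(); print('lift',s['time_s'],s['opening'],s['wrist_force'].round(2))
def place(y,t,z0,tag,x=0):
    xy=tray(x,y); down=[*(np.sin(t)*TY),-np.cos(t)]
    b=best([*xy,110],[*TX,0],down)[0]
    env.goto([*xy,110],b[2])
    f=imaging.grab_frame("wrist"); cv2.imwrite(f"pics/{tag}a.png",f[:,:,::-1])
    env.line_to([*xy,z0+10],velocity=150)
    hit=env.line_to([*xy,z0-3],velocity=12,threshold=2)
    s=env.observe(); print('touch',hit,s['tool_pos'].round(1),s['wrist_force'].round(1),'expected z',z0)
    if hit:
        env.command_gripper(42); env.dwell(.1)
        z=s['tool_pos'][2]
        env.line_to([*xy,z+95],velocity=150)
        env.line_to([*tray(0,y+ (12 if y<30 else 0)),z+95],velocity=150)
        m=imaging.camera_model("wrist");f=imaging.grab_frame("wrist"); cv2.imwrite(f"pics/{tag}.png",f[:,:,::-1])
        np.save(f"{tag}m.npy",m,allow_pickle=True); g=f[100:360,190:440]
        cv2.imwrite(f"pics/{tag}z.png",cv2.resize(g[...,::-1],None,fx=2.3,fy=2.3,interpolation=cv2.INTER_NEAREST))
        print(env.observe()['time_s'])
E
python3 - <<'E'
from h import *
c=look([449.8,155.2],.246,60,"w2")
if c and abs(c[0]['s'][0]-60)<3 and abs(c[0]['s'][1]-30)<3:
    xy=(np.array([449.7,155.2])+c[0]['c'])/2; yaw=(c[0]['yaw']+.246)/2
    print(xy,yaw); pick(xy,yaw)
E
```

```text
wrist [449.1 153.1] [60.1 30.5] 0.234 len 60
[449.4012085  154.14145813] 0.23983729
grip True -1.7675610104265251 28.546804461150217 [-2.2 -0.6  5. ]
lift 16.4833 28.22347813437458 [-0.88 -0.21 -0.68]
```

View pics/w2.png

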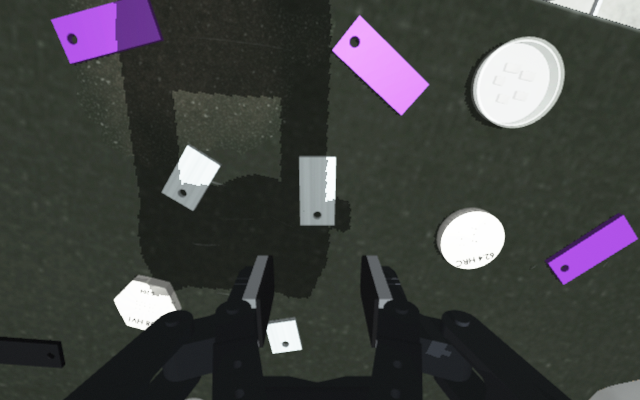

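The 60 was at pixel (317,190), its size matched, and it is now lifted. I place it with the slope tilt.

```bash
python3 - <<'E'
from h import *
place(1.5,.111,5.8,"p2")
E
```

```text
touch True [ 506.6 -251.3    5.7] [-0.9 -0.3  6.1] expected z 5.8
21.1
```

View pics/p2.png

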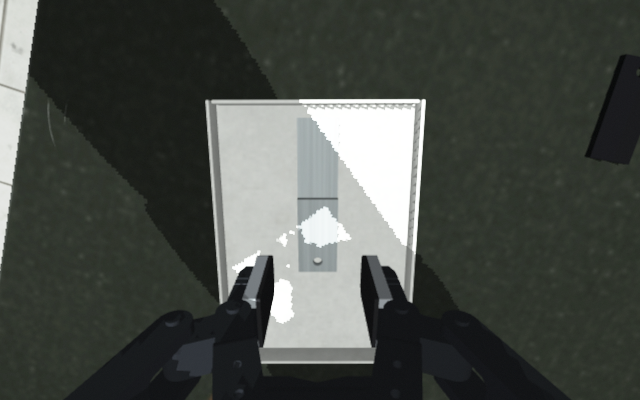

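View pics/p2a.png

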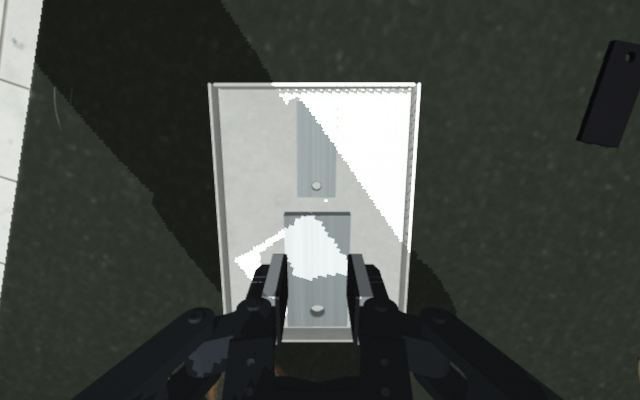

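The 60 lies in line: left end at row 198, covering the 72's hole, and right end at row 272. I check its position and then fetch the 48.

```bash
python3 - <<'E'
from h import *
m=np.load("p2m.npy",allow_pickle=True).item()
def T(uv,z):
    d=ray(m,uv,z)[:,:2]-TC; return np.c_[d@TX,d@TY].round(1).tolist()
print('72 left',T([[297,117.5],[337,117.5]],7),'60 left',T([[297,198.5],[338,198.5]],13.6),'60 right',T([[299,272],[336.5,272]],7))
c=look([464.5,49.6],2.79,48,"w3")
if c and abs(c[0]['s'][0]-48)<3 and abs(c[0]['s'][1]-30)<3:
    xy=(np.array([464.5,49.6])+c[0]['c'])/2; yaw=(c[0]['yaw']+2.79)/2
    print(xy,yaw); pick(xy,yaw)
E
```

```text
72 left [[-14.3, 87.7], [14.2, 87.7]] 60 left [[-14.7, 30.1], [15.3, 30.1]] 60 right [[-14.2, -30.7], [15.4, -30.7]]
```

View pics/w3.png

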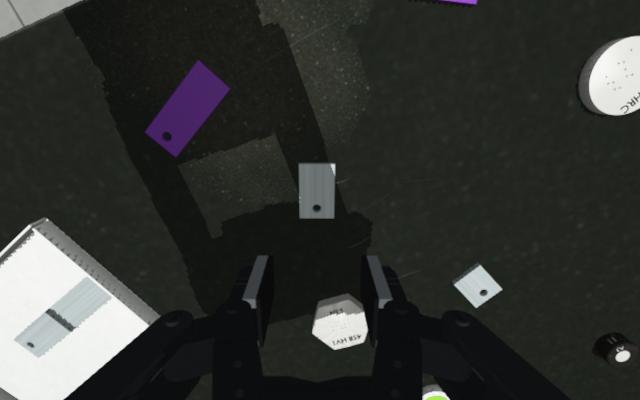

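The 60 overlaps the 72 by about 15 mm, within 1 mm of the middle line. The 48 is at pixel (317,191), but it is in shadow, so my brightness threshold missed it. I lower the threshold.

```bash
sed -i 's/blobs(f,m,5,amin=300)/blobs(f,m,5,thr=95,amin=300)/' h.py; python3 - <<'E'
from h import *
c=look([464.5,49.6],2.79,48,"w3b")
if c and abs(c[0]['s'][0]-48)<3 and abs(c[0]['s'][1]-30)<3:
    xy=(np.array([464.5,49.6])+c[0]['c'])/2; yaw=(c[0]['yaw']+2.79)/2
    print(xy,yaw); pick(xy,yaw)
    place(-38,.152,2+24*np.sin(.152)+.5,"p3")
E
```

```text
wrist [464.1  48. ] [48.  29.9] 2.771 len 48
[464.32019043  48.81322556] 2.7804909
grip True -1.7787783922844045 28.46217324912986 [-2.7  0.4  5.8]
lift 26.0417 28.18821967057238 [-1.36  0.06 -1.22]
touch True [ 519.3 -288.7    5.9] [-1.  -0.1  5.8] expected z 6.133968986438675
30.4417
```

```bash
ls pics
```

```text
g1side.png
g1wrist.png
p1top.png
p1wrist.png
p1z.png
p1zt.png
p2.png
p2a.png
p2z.png
p3.png
p3a.png
p3z.png
side0.png
t1.png
top0.png
topcrop0.png
w1.png
w2.png
w3.png
w3b.png
wrist0.png
```

View pics/p3.png

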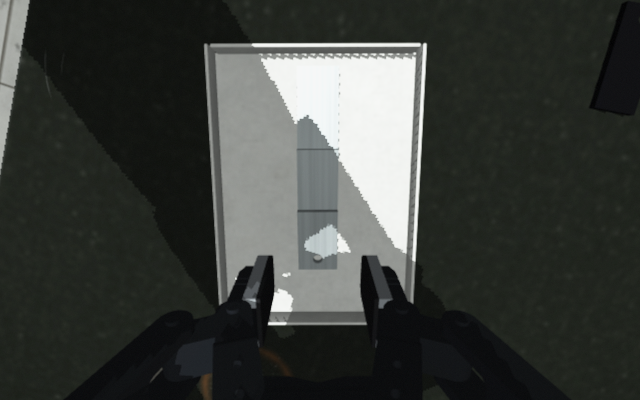

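View pics/p3z.png

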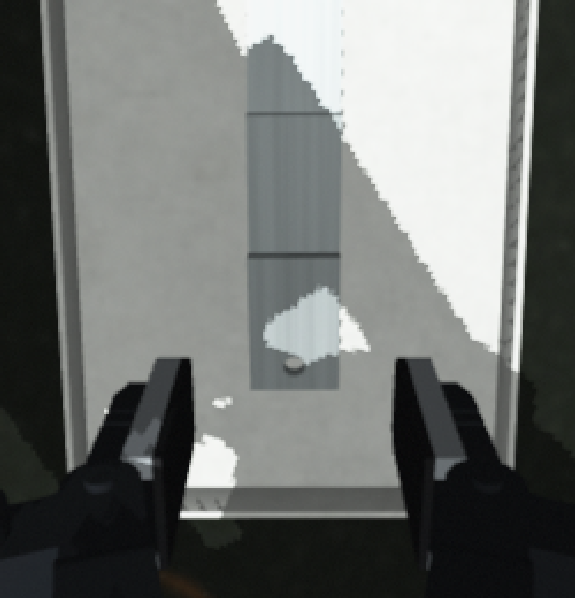

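The row is straight: the 48's left end is at row 210 and its right end at row 269, over the 60's right end. I measure it and do the 36.

```bash
python3 - <<'E'
from h import *
m=np.load("p3m.npy",allow_pickle=True).item()
def T(uv,z):
    d=ray(m,uv,z)[:,:2]-TC; return np.c_[d@TX,d@TY].round(1).tolist()
print('60 left',T([[297,149],[338,149]],13.6),'48 left',T([[298,210],[338,210]],14.2),'48 right',T([[298.5,269.5],[337.5,269.5]],7))
c=look([603.3,158.4],.413,36,"w4")
if c and abs(c[0]['s'][0]-36)<3 and abs(c[0]['s'][1]-30)<3:
    xy=(np.array([603.3,159])+c[0]['c'])/2; yaw=(c[0]['yaw']+.413)/2
    print(xy,yaw); pick(xy,yaw)
E
```

```text
60 left [[-14.3, 29.8], [15.0, 29.8]] 48 left [[-14.0, -14.6], [15.5, -14.6]] 48 right [[-14.5, -63.7], [16.1, -63.7]]
wrist [601.9 159.1] [37.9 36.1] 0.411 len 36
```

View pics/w4.png

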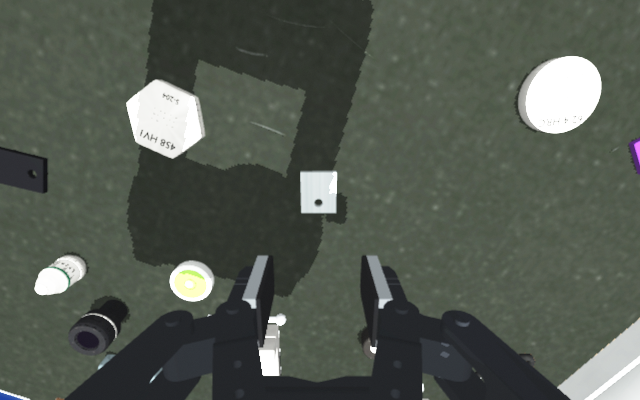

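The 36 is at pixels (300–337, 171–214). The mask with the lower threshold took in some of the bright worktop, which gave the 36.1 mm width, so I redo it with the higher threshold.

```bash
sed -i 's/thr=95,amin/thr=130,amin/' h.py; python3 - <<'E'
from h import *
c=look([603.3,158.4],.413,36,"w4b")
if c and abs(c[0]['s'][0]-36)<3 and abs(c[0]['s'][1]-30)<3:
    xy=(np.array([603.3,159])+c[0]['c'])/2; yaw=(c[0]['yaw']+.413)/2
    print(xy,yaw); pick(xy,yaw)
    place(-67.5,.214,2+18*np.sin(.214)+.5,"p4")
E
```

```text
wrist [603.  156.9] [36.2 30.9] 0.412 len 36
[603.13745728 157.93133545] 0.4126571
grip True -1.7460495573506443 28.501258058297754 [-2.   1.1  4.4]
lift 35.8917 28.36373263011916 [ 0.56  0.52 -0.54]
touch True [ 528.7 -316.6    6.1] [-0.3 -0.3  6.3] expected z 6.322666217122592
40.7583
```

```bash
ls pics|grep p4
```

```text
p4.png
p4a.png
p4z.png
```

```bash
python3 - <<'E'
from h import *
s=env.observe(); print(s['tool_pos'],s['opening'])
# back off toward the robot's middle, clear of all views
env.line_to([*tray(0,-55),180],velocity=150)
p=[420,0,230]; b=best(p,[0,1])[0]; env.goto(p,b[2])
for n in("top","side"):
  m=imaging.camera_model(n);f=imaging.grab_frame(n); cv2.imwrite(f"pics/f{n}.png",f[:,:,::-1])
  for b in blobs(f,m,11,amin=60):
    if np.hypot(*(b['c']-[458,297]))<15 or np.hypot(*(b['c']-[596,24]))<15: print(n,b['uv'].round(1),b['c'].round(1))
f=cv2.imread("pics/ftop.png")[150:260,390:530]; cv2.imwrite("pics/ftopz.png",cv2.resize(f,None,fx=5,fy=5,interpolation=cv2.INTER_CUBIC))
f=cv2.imread("pics/fside.png")[105:170,285:375]; cv2.imwrite("pics/fsidez.png",cv2.resize(f,None,fx=8,fy=8,interpolation=cv2.INTER_CUBIC))
for n in("top","side"):
  m=imaging.camera_model(n);f=cv2.imread(f"pics/{n}0.png")[:,:,::-1].copy()
  for b in blobs(f,m,11,amin=60):
    if np.hypot(*(b['c']-[458,297]))<15 or np.hypot(*(b['c']-[596,24]))<15: print('start',n,b['uv'].round(1),b['c'].round(1))
print(env.observe()['time_s'])
E
```

```text
[ 524.7793078  -305.16480282  100.46876928] 41.85039828300258
top [225.2 220.6] [457.  295.6]
side [351.  273.6] [459.  299.2]
side [294.1 192.3] [597.4  29.9]
start top [225.2 220.3] [457.5 296.1]
start top [341.  165.5] [594.4  26.5]
start side [351.  273.6] [459.3 299.2]
start side [294.3 192. ] [597.4  29.9]
42.7833
```

View pics/p4.png

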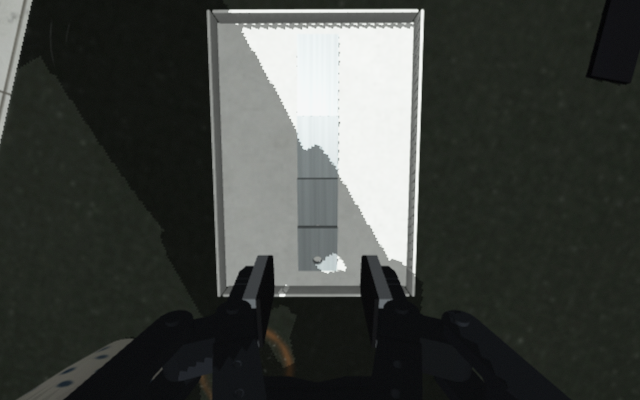

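View pics/ftopz.png

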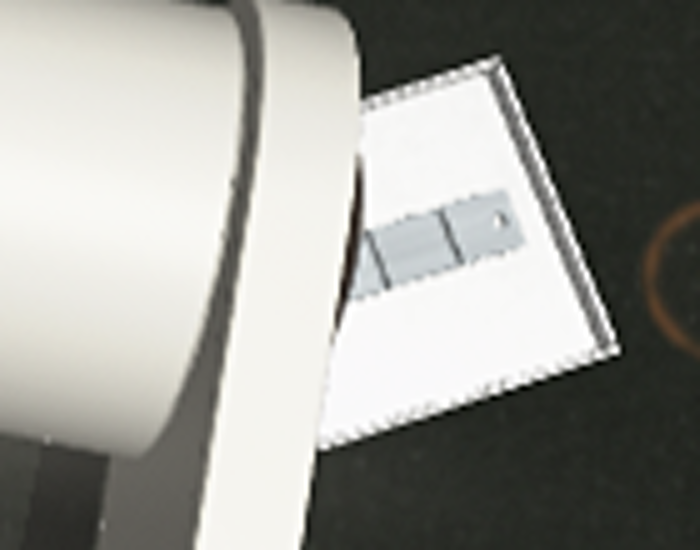

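View pics/fsidez.png

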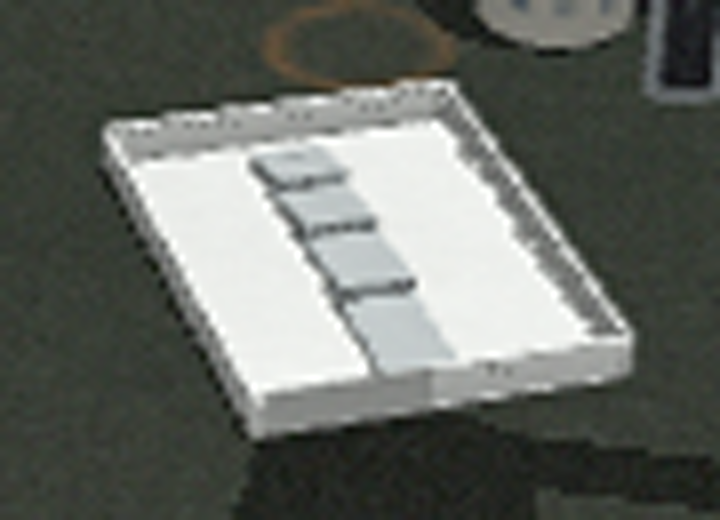

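The row reads as four overlapping tiles in every view: wrist edges at rows 178, 227 and 271, and three steps in the side view. One last measurement of all the ends before handing in.

```bash
python3 - <<'E'
from h import *
m=np.load("p4m.npy",allow_pickle=True).item()
def T(uv,z):
    d=ray(m,uv,z)[:,:2]-TC; return np.c_[d@TX,d@TY].round(1).tolist()
print('48 left',T([[298,178],[338,178]],14.2),'36 left',T([[298,227],[338,227]],2+36*np.sin(.214)+5),'36 right',T([[298,271],[338,271]],7),'60 left',T([[298,115.5]],13.6))
env.sign_off()
E
```

```text
48 left [[-13.9, -15.3], [15.4, -15.3]] 36 left [[-14.1, -51.6], [15.6, -51.6]] 36 right [[-14.7, -87.9], [16.4, -87.9]] 60 left [[-13.6, 29.5]]
the job is handed in; nothing more can be done
```

All four coupons are laid in the tray as one straight overlapping row (72, 60, 48, 36 mm), and the job is handed in after about 43 s of the 96 s. No verdict was reported.

- **Placing:** I gripped each coupon across its width. The 72 went down flat, about 10 mm from the left wall. The other three were lowered already tilted to their slope, touching within 0.3 mm of the expected height, and released before the next was fetched.
- **Overlaps:** My last wrist-camera measurements put the overlaps at about 15, 15 and 12 mm. I set the last one short on purpose so the 36 mm coupon could not tip. The row is within about 1 mm of the middle line.
- **Slopes and contact:** I did not measure the slopes directly, but the side view shows three clean steps.
- **Test blocks:** The round block was unmoved in both the top and side views. The hexagonal block was unmoved in the side view; it was not picked out in the last top picture.
- **What disagreed:**
  - The brightness mask missed the shaded 48 mm coupon, then gave the 36 mm one a wrong width of 36.1 mm. I fixed both by changing the threshold before grasping.
  - The wrist camera and the fixed cameras differed by about 1–2 mm, which is within calibration.
  - The last top view hid the left half of the row behind the arm.

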